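# Index the drug carousel and log the next vial with the touch reader

## Task

Push the red post to turn the drug carousel one position anticlockwise (seen from above), so that it clicks into its next detent and the orange-collared brass contact shows in the reading window. Only then lift the touch reader out of its dock by the white neck, lay it on the blue parking rest and take it again by its blue grip; held so, touch its tip gently for about half a second to the orange-collared contact, and after that to the green-collared contact on the logging terminal. Finish with the carousel in its new position and the reader lying upright on the parking rest, its grip over the middle and the stylus hanging past the edge, and leave the bottle, carton and yellow bin where they stand.

Things in the scene. Friction and masses are not known exactly. Their poses are not given: they have to be found in the camera images.
- carousel (a joint): the carousel's angle (rad): a disc on the fixed blue drum, axis vertical, positive anticlockwise from above. Detents at 0 (start) and 1.047 (60 degrees, the next position); end stops at -0.08 and 1.127. Pushed past half-way (0.52) it snaps on into the next detent by itself, let go earlier it falls back. The push needed at the post peaks at about 2.5 N near 0.26.
- carousel_axis (a point): point on the carousel's axis, 50 mm above the counter, level with the top of the white cover ring. Drum 236 mm across; the ring spans radii 71 to 114 mm with one gap about 52 degrees wide, the reading window, which lies towards this point's own -x. Inside the ring six capped vials stand on the disc at 45 mm radius, tops 78 mm above the counter.
- push_post (a point): the red upright post on the carousel disc, by which it is pushed round: 14 mm in diameter, 55 mm from the axis, from 42 to 117 mm above the counter; this point lies on its centre line 102 mm above the counter. It turns with the disc and stands across from the window: at -30 degrees from carousel_axis's x axis at first, +30 degrees after the step.
- pad_a: first contact: brass disc 18 mm across with an orange collar, on the carousel disc at 87 mm radius. Origin: centre of its top face, 46 mm above the counter (4 mm below the ring's top), z up. It turns with the disc: at first under the cover ring, after the step in the middle of the window. Sprung: travel 4 mm down, 0.6 N to start, 2 N at the bottom. The plain steel contacts are not used.
- pad_b: the contact to touch second: a like brass disc 18 mm across, with a green collar, on the top of the white logging terminal (90 x 70 x 36 mm, dark screen beside it). Origin at the centre of its top face, 40 mm above the counter. Sprung likewise (4 mm, 0.6 to 2 N).
- wand_grip (a point): centre of the touch reader's blue grip (80 x 20 wide x 32 tall mm), 16 mm above its flat underside. The reader's x points from grip along neck to stylus, z up. Mass about 0.12 kg, centre of mass about 24 mm ahead of this point. At first it lies in the dock, not graspable there; it only reads while held by this grip.
- wand_neck (a point): centre of the reader's white neck: 60 long x 14 wide x 22 tall mm, 71 mm ahead of the grip's centre along the reader's x and 1 mm higher. A place to lift the reader out of the dock.
- wand_tip (a point): the rounded brass tip (5 mm across) at the lower end of the steel stylus (8 mm thick) that points straight down from the end of the neck: 94 mm ahead of the grip's centre along the reader's x, and 71 mm below it (55 mm below the grip's underside).
- rest_top (a point): centre of the flat black rubber top of the blue parking rest, 65 mm above the counter; the rest is 100 (its x) x 80 (its y) mm, and fixed. The grip is laid on it, the neck and stylus sticking out past any edge.
- dock_floor (a point): middle of the trough floor of the grey charging dock (fixed, 102 x 66 mm, 97 mm high), 65 mm above the counter. The reader's grip lies in the trough, 3 mm free on each side, the walls flush with its top; trough open above and at the front (this point's +x), where neck and stylus stick out. Lift the reader straight up, 45 mm or more.
- brown_bottle: small brown bottle with a red cap, 36 mm across, 62 mm tall, loose; origin under its centre. Leave alone.
- carton: white and blue carton 60 x 40 x 30 mm, loose; origin under its centre. Leave alone.
- sharps: yellow sharps bin, 94 mm across, 110 mm tall, loose; origin under its centre. Leave alone.
Things that resemble listed ones, but are neither listed nor needed, are in the scene too. Of the things shaped like the part that bears pad_b, the white one is meant.

How it is judged (in metres and radians):
On the way, in this order (a step that is already met when the one before it is completed fails the run):
1. the carousel has been turned into its next detent (value of joint carousel between 0.98 and 1.11 rad), for 0.3 s.
2. the reader has been laid, upright and released, on the parking rest (horizontal distance between wand_grip and rest_top below 0.035 m and z of wand_grip in the frame of rest_top between 0.011 and 0.022 m and angle between wand_grip's own z axis and vertical below 0.12 rad and contact force between the fingers and wand below 0.05 N), for 0.2 s.
3. held by its grip, the reader's tip touches the orange-collared contact in the window (all of step 1 and contact force between wand and pad_a above 0.3 N and distance between wand_tip and pad_a below 0.01 m and contact force between the fingers and wand above 0.5 N and distance between the grasp point and wand_grip below 0.042 m), for 0.2 s.
4. held by its grip, the reader's tip touches the green-collared contact on the terminal (contact force between wand and pad_b above 0.3 N and distance between wand_tip and pad_b below 0.01 m and contact force between the fingers and wand above 0.5 N and distance between the grasp point and wand_grip below 0.042 m), for 0.2 s.
At the end, for the whole second after the job is handed in: The carousel stands in its next detent (0.98 to 1.11 rad), and the reader lies released and at rest on the parking rest: upright within 0.12 rad, the middle of its grip within 35 mm of the middle of the rest's top (all of step 1 and all of step 2 and linear speed of wand below 0.02 m/s); the robot touches nothing.
It fails at once if a contact is pressed with more than 15 N (contact force between wand and pad_a above 15 N or contact force between wand and pad_b above 15 N).
It fails at once if the bottle, the carton or the sharps bin is moved more than 15 mm or tipped (distance of any of brown_bottle, carton, sharps from where it was at the start of the episode above 0.015 m or angle between any of brown_bottle, carton, sharps's own z axis and vertical above 0.3 rad).
It also fails if it takes over 72 s, if anything falls off the work surface, if the arm or the gripper's body presses on something with over 40 N, if the wrist force passes 120 N, or if a joint passes its speed limit or range.

## Robot

A 6-joint arm with a two-finger parallel gripper is mounted at the origin on the work surface. World frame = base frame: x ahead of the robot, y to its left, z up, the work surface at z = 0. Lengths are in m, angles in degrees, forces in N, time in s.
With the tool pointing down it reaches from about 0.3 to 0.75 m from the base axis. Payload 8.5 kg.
Tool frame: the origin (TCP) lies at the centre of the arm's flange, where the gripper is bolted on; the fingertips stand 173 mm ahead of it and the grasp point (between the pads) lies env.pinch_z ahead of it (env.pinch_z is the distance from the TCP to the grasp point, in m); z points along the fingers, y is the line along which they close (so a half turn about z gives the same grasp; the last joint's range is limited). The gripper opens to 85 mm and grips with 20 to 120 N. Pads are 22 mm wide; open, the fingers measure 114 mm over their backs; the gripper's body (76 mm by 85 mm) begins 54 mm behind the grasp point. The pads swing forward as they close: fully open they stand 13 mm farther back than shut.
Start: joints at [61.289, 21.807, 74.336, -0, 83.858, -12.336], TCP at [0.155, 0.528, 0.405] pointing down, gripper open.
Joint ranges: [-178.18, 178.18], [-50.72, 133.34], [12.68, 142.11], [-81.47, 261.47], [9.98, 163.14], [-165.26, 165.26]. Speed limits (degrees/s): [136.94, 136.94, 180, 180, 180, 180].

## Interface

Orientations are given as a 3x3 rotation matrix whose columns are the frame's x, y, z axes.
In Python, from rig import env, get_image, job, spotter gives the robot as it stands. The module is installed in compiled form; this text tells all that it offers.
- The arm moves only by the shell command python3 -m creep 'ROWS' [FORCE]. ROWS is text: rows parted by semicolons, each of 7 numbers parted by spaces: the turn, a rotation vector about the tool's x, y, z in units of 8 degrees (1.0 is 8 degrees), then the shift along the tool's x, y, z in units of 30 mm (1.0 is 30 mm), then the finger opening in mm, from 0 to 85.4. A call has 1 to 12 rows; each row is the pose to reach, as a shift and turn from the pose commanded when the call began, along the tool's axes at that moment; what a row does not reach only later rows make up. A row lasts 1/10 s, in which the tool goes at most 50 mm and 8.59 degrees, less where a joint would pass 70% of its speed; a pose out of reach is approached as far as the arm can. A call with a gripper value outside its range is refused whole. The fingers move at their own pace and stop on an object; FORCE is the grip in N (left out, the last holds). Time passes only in rows, so rows that repeat a pose let the fingers close. It gives the time, the measured TCP pose, the force, the opening and the grip force at its end, in the units of the state.
- env.observe(): the state, without advancing time (a new reading comes with each control period).
- get_image(name): name is "side" or "top"; returns a dict with "image" (420x560x3 uint8, blue, green, red), "depth" (420x560 float32, m along the optical axis (not along the pixel's ray), 0 where there is no reading), "intrinsics" (3x3 intrinsics, pixels), "view" (4x4, takes a point from world to camera coordinates). Camera axes: x right, y up, looking along -z (the intrinsics and any distortion apply to the point x, -y, -z); pixel columns grow to the right and rows downward; lengths in m; the calibration is good to about 2 mm. A picture is of the moment at which its call begins.
- job.close_job(): hands the job in; it is judged then, once.
Trained networks look in a picture, given as the dict that the camera call returned (one of the last four; its "shot" number tells which), for a name from the list of things; names that differ only in an ending like _2 or _b are one class to them, and where a whole thing is asked for, a point or a joint stands for the part that bears it (a point fixed in the world has none). Each returns a list of dicts, best first, with "p" (0 to 1); they miss things now and then, are a little off and sometimes report something else, mostly with a low value. They report only what shows in the picture. A call takes as long as a camera call. They do not tell look-alikes from the thing itself.
- spotter.boxes_of(label, picture): "xy" ([column, row] in pixels, amid what is visible of it).
The state is a dict: "time_s": time; "q": joint angles; "qvel": joint speeds; "joint_efforts": joint torques, N m; "position": TCP position; "tool_rot": TCP orientation; "ft_force": force on the tool from outside, world axes, zero at the start; "wrist_torque": the same for the moment, N m; "grip_width": finger opening in m; "gripper_force": force on a finger pad.
Only numpy, scipy, OpenCV 4.12 (cv2) and the standard library are available. Lean on these libraries where they do the work, as an engineer would, in place of code of your own. Each camera call takes 0.05 s, during which the arm holds its last target. There are 200 camera calls.

## Working session

There is one attempt and no reset: what is moved stays moved. The work goes in short steps, Python scripts to look and compute and a shell command to move; the robot and the scene stay as the last step left them, time stands still between calls to the robot, and variables do not carry over. Pictures are saved under pics/ and viewed, at most 10 in all, crops included, and the job is handed in when it is done.

```bash
mkdir -p pics
cat > h.py <<'E'
import numpy as np, cv2
from rig import env, get_image, job, spotter
def world(im,u,v,d=None):
    K=im["intrinsics"]; 
    if d is None:
        p=im["depth"][max(0,int(v)-1):int(v)+2,max(0,int(u)-1):int(u)+2]; p=p[p>0]; d=np.median(p) if p.size else np.nan
    x=(u-K[0,2])/K[0,0]*d; y=(v-K[1,2])/K[1,1]*d
    return (np.linalg.inv(im["view"])@np.array([x,-y,-d,1]))[:3]
def cloud(im):
    K=im["intrinsics"]; d=im["depth"]; v,u=np.mgrid[:d.shape[0],:d.shape[1]]
    P=np.stack([(u-K[0,2])/K[0,0]*d,-(v-K[1,2])/K[1,1]*d,-d,np.ones_like(d)],-1)
    return (P@np.linalg.inv(im["view"]).T)[...,:3]
def pix(im,p):
    c=im["view"]@np.append(p,1); K=im["intrinsics"]
    return np.array([K[0,0]*c[0]/-c[2]+K[0,2],K[1,1]*c[1]/c[2]+K[1,2]])
E
python3 - <<'E'
from h import *
for n in ["top","side"]:
    im=get_image(n); cv2.imwrite(f"pics/{n}0.png",im["image"]); np.savez(f"pics/{n}0.npz",**{k:im[k] for k in ("image","depth","intrinsics","view")})
    print(n,np.round(np.linalg.inv(im["view"])[:3],3).tolist(),im["intrinsics"].tolist())
    for l in ["carousel","push_post","pad_a","pad_b","wand_grip","wand_neck","wand_tip","rest_top","dock_floor","brown_bottle","carton","sharps","carousel_axis"]:
        try: r=spotter.boxes_of(l,im)
        except Exception as e: print(l,e); continue
        for b in r[:4]: print(l,round(b["p"],2),np.round(b["xy"]),np.round(world(im,*b["xy"]),3))
print(env.pinch_z, {k:np.round(v,3).tolist() for k,v in env.observe().items()})
E
```

```text
top [[-0.012, 0.993, -0.118, 0.416], [-1.0, -0.011, 0.005, -0.056], [0.004, 0.118, 0.993, 1.11]] [[459.3603423677298, 0.0, 276.25056551911416], [0.0, 459.3603423677298, 218.58112958296667], [0.0, 0.0, 1.0]]
carousel 0.94 [232. 195.] [0.594 0.039 0.073]
carousel 0.69 [327. 266.] [ 0.432 -0.176  0.062]
push_post 0.9 [234. 197.] [0.591 0.034 0.071]
pad_a 0.45 [426. 192.] [ 0.603 -0.416  0.042]
pad_a 0.41 [373. 176.] [ 0.642 -0.292  0.042]
pad_b 0.45 [426. 192.] [ 0.603 -0.416  0.042]
pad_b 0.41 [373. 176.] [ 0.642 -0.292  0.042]
wand_grip 0.79 [379. 247.] [ 0.471 -0.287  0.099]
wand_neck 0.68 [376. 245.] [ 0.475 -0.282  0.099]
wand_tip 0.55 [378. 247.] [ 0.472 -0.285  0.099]
rest_top 0.86 [130. 276.] [0.415 0.268 0.067]
dock_floor 0.93 [374. 258.] [ 0.448 -0.275  0.094]
dock_floor 0.47 [235. 194.] [0.597 0.033 0.073]
brown_bottle 0.79 [326. 263.] [ 0.438 -0.173  0.063]
carton 0.66 [183. 271.] [0.423 0.158 0.032]
carton 0.3 [378. 248.] [ 0.468 -0.286  0.098]
sharps 0.56 [134. 184.] [0.616 0.252 0.109]
carousel_axis 0.83 [234. 191.] [0.605 0.035 0.073]
carousel_axis 0.73 [379. 251.] [ 0.4
[... 945 characters left out ...]
.21 [296. 216.] [0.602 0.006 0.044]
dock_floor 0.66 [232. 328.] [ 0.441 -0.319  0.084]
brown_bottle 0.85 [232. 283.] [ 0.44  -0.197  0.056]
carton 0.8 [225. 191.] [0.422 0.144 0.017]
sharps 0.76 [296. 145.] [0.624 0.225 0.105]
carousel_axis 0.59 [297. 214.] [0.605 0.014 0.043]
0.1547 {'time_s': 1.4, 'q': [61.288, 21.808, 74.335, -0.0, 83.86, -12.336], 'qvel': [-0.087, -0.066, 0.016, -0.014, -0.021, -0.049], 'joint_efforts': [0.0, -44.833, -23.146, -0.0, 0.001, 0.0], 'position': [0.155, 0.528, 0.405], 'tool_rot': [[-0.959, 0.282, -0.0], [0.282, 0.959, -0.0], [0.0, -0.0, -1.0]], 'ft_force': [0.096, 0.209, 0.845], 'wrist_torque': [0.04, 0.011, -0.003], 'gripper_force': 0.0, 'grip_width': 0.086}
```

View pics/top0.png

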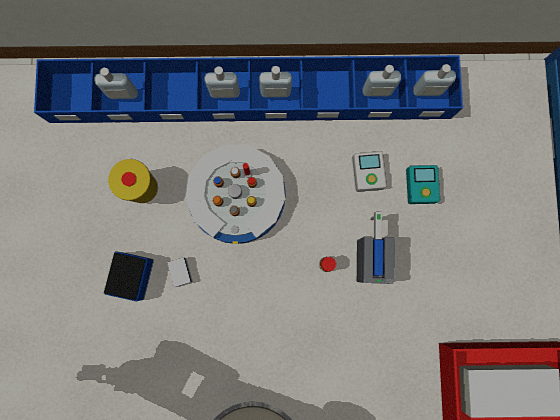

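View pics/side0.png

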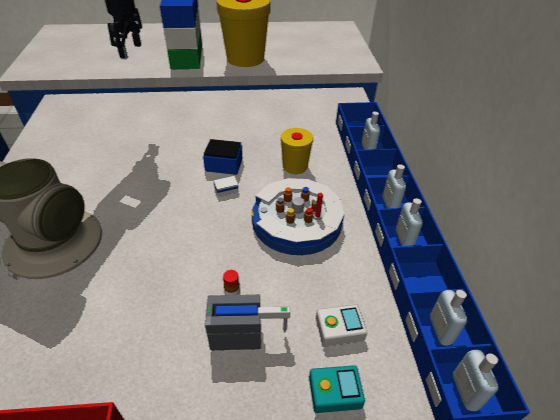

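```bash
cat > m.py <<'E'
from h import *
def rect(P,m):
    p=P[m][:,:2].astype(np.float32); r=cv2.minAreaRect(p*1000); return np.round(r[0],1),np.round(r[1],1),round(r[2],1),len(p)
for n in ["top","side"]:
    im=dict(np.load(f"pics/{n}0.npz")); P=cloud(im); I=im["image"]; H=cv2.cvtColor(I,cv2.COLOR_BGR2HSV); h,s,v=[H[...,i].astype(int) for i in range(3)]
    X,Y,Z=P[...,0],P[...,1],P[...,2]
    def reg(x,y,r): return np.hypot(X-x,Y-y)<r
    # ring
    m=reg(.605,.03,.16)&(Z>.044)&(Z<.056)&(s<60)
    q=P[m][:,:2]
    c=np.array([.6,.03]); 
    import scipy.optimize as so
    # edge points: outer contour
    ang=np.arctan2(q[:,1]-c[1],q[:,0]-c[0])
    for _ in range(3):
        ang=np.arctan2(q[:,1]-c[1],q[:,0]-c[0]); R=np.hypot(*(q-c).T)
        E=np.array([q[k][np.argmax(R[k])] for a in np.arange(-3.1,3.1,.1) for k in [np.where(abs(ang-a)<.05)[0]] if len(k)])
        f=so.least_squares(lambda t:np.hypot(E[:,0]-t[0],E[:,1]-t[1])-t[2],[*c,.114],loss="soft_l1",f_scale=.002); c=f.x[:2]
    print(n,"ring",np.round(f.x,4),np.median(P[m][:,2]))
    R=np.hypot(X-c[0],Y-c[1])
    m=(R>.08)&(R<.105)&(Z>.030)&(Z<.0445); 
    a=np.degrees(np.arctan2(Y[m]-c[1],X[m]-c[0]))%360; print("window ang",np.percentile(a,[2,50,98]) if a.size else None, m.sum())
    m=reg(*c,.09)&((h<8)|(h>172))&(s>150)&(Z>.085); print("post",np.round(P[m].mean(0),4) if m.any() else None,np.round(P[m].max(0),4) if m.any() else 0,m.sum())
    m=reg(.415,.26,.09)&(Z>.058)&(Z<.072)&(v<90); print("rest",rect(P,m),np.median(Z[m]))
    m=reg(.455,-.28,.1)&(Z>.09)&(Z<.103); print("docktop+wand",rect(P,m),np.median(Z[m]))
    m=reg(.455,-.28,.1)&(Z>.088)&(Z<.105)&(h>100)&(h<130)&(s>150); print("grip",rect(P,m),np.median(Z[m]))
    m=reg(.53,-.285,.05)&(Z>.08)&(Z<.105)&(s<70)&(v>130); print("neck",rect(P,m),np.median(Z[m]))
    m=reg(.638,-.285,.035)&(Z>.03)&(Z<.05)&(h>35)&(h<85)&(s>100); print("green",rect(P,m),np.median(Z[m]))
    m=reg(.638,-.285,.035)&(Z>.03)&(Z<.05)&(h>10)&(h<34)&(s>100); print("brass",rect(P,m),np.median(Z[m]))
    m=reg(.645,-.285,.07)&(Z>.025)&(Z<.045); print("terminal",rect(P,m),np.median(Z[m]))
    m=reg(.42,.15,.05)&(Z>.02)&(Z<.05); print("carton",rect(P,m))
    m=reg(.44,-.18,.05)&(Z>.05)&(Z<.08); print("bottle",rect(P,m))
    m=reg(.62,.25,.09)&(Z>.09)&(Z<.15); print("sharps",rect(P,m),Z[m].max())
E
python3 m.py
```

```text
top ring [0.6076 0.0339 0.1145] 0.05066338167562445
window ang [157.60368999 176.68840126 200.05474491] 209
post [0.6509 0.0056 0.112 ] [0.6584 0.0107 0.1212] 41
rest (array([415.5, 280.4]), array([77.7, 96.1]), 77.1, 1409) 0.06630205769348141
docktop+wand (array([ 471.3, -285.8]), array([ 65.6, 157. ]), 87.6, 1472) 0.09759933964083645
grip (array([ 450.3, -285.5]), array([21.3, 77.1]), 88.1, 338) 0.0979291579699082
neck (array([ 520.2, -288.7]), array([12.9, 58.8]), 89.0, 140) 0.09422669191263511
green (array([ 637.1, -287.8]), array([25.8, 25.2]), 24.7, 54) 0.038258512571817005
brass (array([ 637.6, -288.4]), array([15. , 16.4]), 44.0, 45) 0.04144240927281917
terminal (array([ 659.1, -286.9]), array([91.2, 70.6]), 4.3, 1099) 0.037448013771229416
carton (array([422.5, 167.1]), array([60.2, 41. ]), 17.1, 466)
bottle (array([ 436.9, -179.6]), array([33.3, 29.4]), 89.8, 171)
sharps (array([627.7, 263.9]), array([92.6, 92.7]), 52.0, 1412) 0.11648211976120149
side ring [0.6091 0.0327 0.1149] 0.050114191774121575
window ang [155.44139451 177.80096543 195.29425082] 123
post [6.535e-01 6.000e-04 1.048e-01] [0.6587 0.0094 0.1199] 56
rest (array([416.8, 280.3]), array([79. , 94.5]), 76.1, 540) 0.06495355905923617
docktop+wand (array([ 473.4, -288.3]), array([ 68.8, 158.6]), 86.8, 1872) 0.09666584527126182
grip (array([ 451.1, -285.2]), array([23.9, 77.4]), 86.2, 426) 0.09679003434834488
neck (array([ 519.6, -278.6]), array([62.4, 51.4]), 11.9, 184) 0.09326661362887056
green (array([ 637.8, -289.9]), array([27.3, 24.3]), 85.8, 68) 0.03733327879591436
brass (array([ 637.4, -289.5]), array([16.7, 16.8]), 45.9, 59) 0.040134699795294604
terminal (array([ 660.5, -288.5]), array([90.7, 70.3]), 4.2, 1435) 0.036489381302516444
carton (array([424. , 165.6]), array([59.8, 45.1]), 16.2, 270)
bottle (array([ 438.8, -181.7]), array([32.1, 32.1]), 46.1, 200)
sharps (array([630.2, 262.2]), array([93.6, 91.7]), 88.3, 613) 0.11315046024413467
```

```bash
cat > go.py <<'E'
# usage: go.py x y z(grasp point) yaw_of_tool_y(deg)  -> row numbers
import sys; from h import *
def rel(x,y,z,yaw,show=True):
    s=env.observe(); R=np.array(s["tool_rot"]); p=np.array(s["position"])
    a=np.radians(yaw); ty=np.array([np.cos(a),np.sin(a),0]); tz=np.array([0,0,-1.]); T=np.c_[np.cross(ty,tz),ty,tz]
    d=R.T@(np.array([x,y,z+env.pinch_z])-p); rv=cv2.Rodrigues(R.T@T)[0].ravel()
    print("turn",np.round(np.degrees(rv)/8,2),"shift",np.round(d/.03,2), "mm",np.round(np.linalg.norm(d)*1000),"deg",np.round(np.degrees(np.linalg.norm(rv)),1))
if __name__=="__main__":
    a=list(map(float,sys.argv[1:]))
    for i in range(0,len(a),4): rel(*a[i:i+4])
E
python3 go.py .657 -.04 .18 90  .657 -.04 .107 90
```

```text
turn [-0.   -0.   -2.05] shift [-21.39 -13.44   2.33] mm 761.0 deg 16.4
turn [-0.   -0.   -2.05] shift [-21.39 -13.44   4.77] mm 771.0 deg 16.4
```

```bash
python3 -m creep '0 0 -2.05 -21.4 -13.4 0 0;0 0 -2.05 -21.4 -13.4 0 0;0 0 -2.05 -21.4 -13.4 0 0;0 0 -2.05 -21.4 -13.4 0 0;0 0 -2.05 -21.4 -13.4 0 0;0 0 -2.05 -21.4 -13.4 0 0;0 0 -2.05 -21.4 -13.4 0 0;0 0 -2.05 -21.4 -13.4 0 0;0 0 -2.05 -21.4 -13.4 0 0;0 0 -2.05 -21.4 -13.4 0 0;0 0 -2.05 -21.4 -13.4 0 0;0 0 -2.05 -21.4 -13.4 0 0' 30; python3 go.py .657 -.04 .18 90  .657 -.04 .107 90
```

```text
time_s: 2.6
position: [0.5479, 0.0842, 0.4049]
tool_rot: [[-1.0, -0.0, 0.0], [-0.0, 1.0, 0.0], [-0.0, 0.0, -1.0]]
ft_force: [0.7, 1.5, -0.3]
grip_width: 0.0003
gripper_force: 0.0
turn [0. 0. 0.] shift [-3.63 -4.14  2.34] mm 180.0 deg 0.0
turn [0. 0. 0.] shift [-3.63 -4.14  4.77] mm 219.0 deg 0.0
```

```bash
python3 -m creep '0 0 0 -3.6 -4.1 2.3 0;0 0 0 -3.6 -4.1 2.3 0;0 0 0 -3.6 -4.1 2.3 0;0 0 0 -3.6 -4.1 2.3 0;0 0 0 -3.6 -4.1 4.7 0;0 0 0 -3.6 -4.1 4.7 0;0 0 0 -3.6 -4.1 4.7 0;0 0 0 -3.6 -4.1 4.7 0'
python3 - <<'E'
from h import *
im=get_image("side");cv2.imwrite("pics/s1.png",cv2.resize(im["image"][130:270,200:400],None,fx=4,fy=4,interpolation=cv2.INTER_CUBIC)); print(env.observe()["position"],env.observe()["ft_force"])
E
python3 go.py .657 .02 .107 90
```

```text
time_s: 3.4
position: [0.6553, -0.0369, 0.2647]
tool_rot: [[-1.0, -0.001, 0.001], [-0.001, 1.0, -0.0], [-0.001, -0.0, -1.0]]
ft_force: [0.9, 0.4, 0.6]
grip_width: -0.0
gripper_force: 0.0
[ 0.65531751 -0.03679926  0.26560528] [-0.52607928  0.02494898  1.1689488 ]
turn [-0.    0.02  0.  ] shift [-0.06  1.89  0.13] mm 57.0 deg 0.2
```

View pics/s1.png

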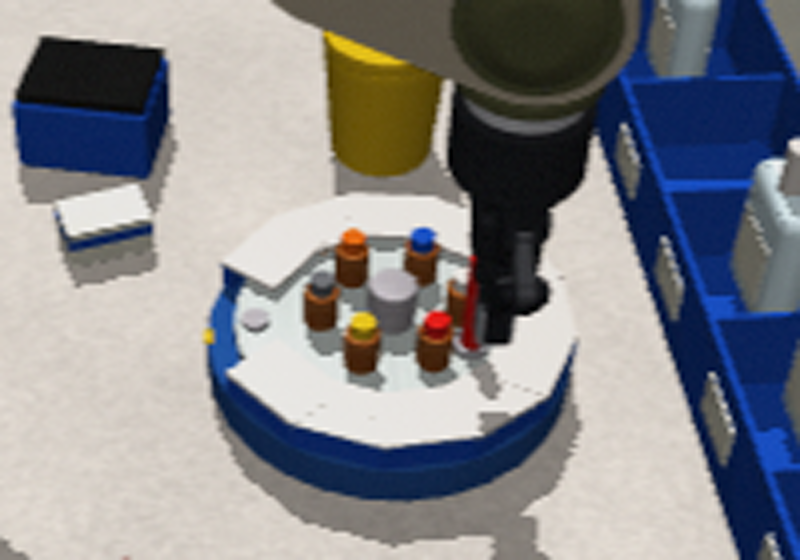

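The post (crop ~470,300) stands just behind the closed fingers, tips above the vials; the window shows a steel contact. Pushing in +y.

```bash
python3 -m creep '0 0 0 0 .3 .1 0;0 0 0 0 .5 .1 0;0 0 0 0 .7 .1 0;0 0 0 0 .9 .1 0;0 0 0 0 1.1 .1 0;0 0 0 0 1.3 .1 0;0 0 0 0 1.5 .1 0;0 0 0 0 1.7 .1 0;0 0 0 0 1.9 .1 0;0 0 0 0 2 .1 0;0 0 0 0 2 .1 0'
cat > post.py <<'E'
from h import *
c=np.array([.608,.033])
for n in ["top","side"]:
    im=get_image(n);cv2.imwrite(f"pics/{n}p.png",im["image"]);P=cloud(im);H=cv2.cvtColor(im["image"],cv2.COLOR_BGR2HSV).astype(int);h,s=H[...,0],H[...,1]
    m=(np.hypot(P[...,0]-c[0],P[...,1]-c[1])<.08)&((h<8)|(h>172))&(s>150)&(P[...,2]>.083)
    if m.any(): q=P[m].mean(0); print(n,"post",q.round(4),np.degrees(np.arctan2(q[1]-c[1],q[0]-c[0])).round(1),m.sum())
    R=np.hypot(P[...,0]-c[0],P[...,1]-c[1]); m=(R>.07)&(R<.105)&(P[...,2]>.03)&(P[...,2]<.05)&(P[...,0]<.56)&(h>5)&(h<30)&(s>120)
    if m.any(): print(n,"pad_a",P[m].mean(0).round(4),m.sum())
E
python3 post.py
```

```text
time_s: 4.55
position: [0.6548, 0.0238, 0.2606]
tool_rot: [[-1.0, -0.001, -0.001], [-0.001, 1.0, 0.0], [0.001, 0.0, -1.0]]
ft_force: [-0.3, -0.3, -0.3]
grip_width: 0.0002
gripper_force: 0.0
top post [0.6189 0.0151 0.2491] -58.7 1
side post [0.65   0.0552 0.094 ] 27.9 7
side pad_a [0.5199 0.0309 0.0447] 51
```

```bash
python3 go.py .655 .024 .19 90 .519 -.2885 .19 87.4 .519 -.2885 .084 87.4
```

```text
turn [ 0. -0.  0.] shift [-0.    0.03 -2.8 ] mm 84.0 deg 0.0
turn [ 0.   -0.    0.33] shift [  4.54 -10.39  -2.8 ] mm 350.0 deg 2.6
turn [ 0.   -0.    0.33] shift [  4.53 -10.39   0.73] mm 341.0 deg 2.6
```

```bash
python3 -m creep '0 0 0 0 0 -2.8 0;0 0 0 0 0 -2.8 0;0 0 .33 4.53 -10.4 -2.8 60;0 0 .33 4.53 -10.4 -2.8 60;0 0 .33 4.53 -10.4 -2.8 60;0 0 .33 4.53 -10.4 -2.8 60;0 0 .33 4.53 -10.4 -2.8 60;0 0 .33 4.53 -10.4 -2.8 60;0 0 .33 4.53 -10.4 -2.8 60;0 0 .33 4.53 -10.4 -2.8 60;0 0 .33 4.53 -10.4 -2.8 60;0 0 .33 4.53 -10.4 -2.8 60' 60; python3 post.py; python3 go.py .519 -.2885 .084 87.4
python3 - <<'E'
from h import *
im=get_image("side");cv2.imwrite("pics/s2.png",cv2.resize(im["image"][220:420,160:400],None,fx=3,fy=3))
E
```

```text
time_s: 5.85
position: [0.5194, -0.2882, 0.3448]
tool_rot: [[-0.999, 0.045, 0.0], [0.045, 0.999, 0.0], [0.0, 0.0, -1.0]]
ft_force: [-0.3, -0.4, 0.9]
grip_width: 0.0601
gripper_force: 0.0
top post [0.6516 0.0603 0.1109] 32.1 43
top pad_a [0.5194 0.0359 0.0454] 77
side post [0.6544 0.0557 0.102 ] 26.1 52
turn [ 0.   -0.    0.01] shift [ 0.02 -0.02  3.54] mm 106.0 deg 0.1
```

View pics/s2.png

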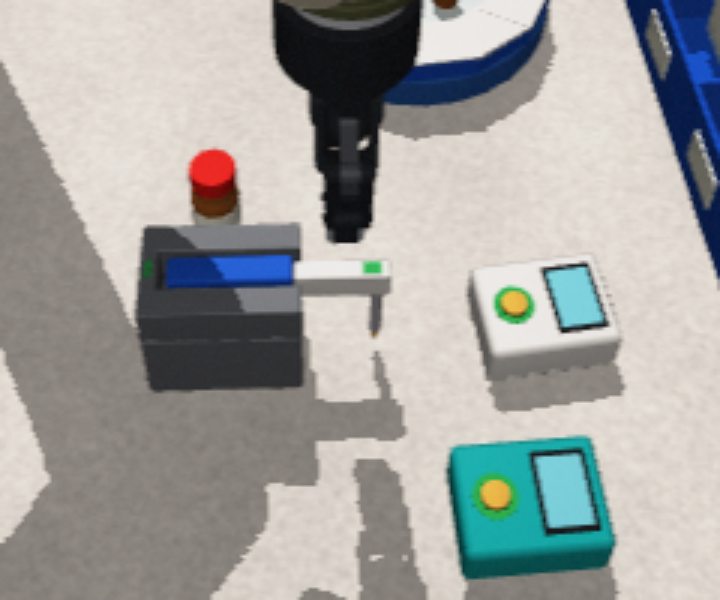

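The open gripper hovers above the neck (crop ~340,270), dock and terminal as measured; the carousel post is at ~+30° and pad_a shows in the window. Descend and grip.

```bash
python3 -m creep '0 0 0 0 0 1.5 60;0 0 0 0 0 3 60;0 0 0 0 0 3.5 60;0 0 0 0 0 3.5 60;0 0 0 0 0 3.5 60;0 0 0 0 0 3.5 5;0 0 0 0 0 3.5 5;0 0 0 0 0 3.5 5;0 0 0 0 0 3.5 5;0 0 0 0 0 3.5 5;0 0 0 0 0 3.5 5' 80;python3 -m creep '0 0 0 0 0 0 5;0 0 0 0 0 0 5;0 0 0 0 0 -.2 5;0 0 0 0 0 -.5 5;0 0 0 0 0 -1 5;0 0 0 0 0 -1.5 5;0 0 0 0 0 -2 5;0 0 0 0 0 -2.5 5;0 0 0 0 0 -3 5;0 0 0 0 0 -3 5;0 0 0 0 0 -3 5'
cat > wand.py <<'E'
from h import *
import sys
for n in ["side","top"]:
    im=get_image(n);cv2.imwrite(f"pics/{n}{sys.argv[1]}.png",im["image"]);P=cloud(im);H=cv2.cvtColor(im["image"],cv2.COLOR_BGR2HSV).astype(int);h,s,v=H[...,0],H[...,1],H[...,2]
    p=env.observe()["position"]
    near=(np.hypot(P[...,0]-p[0],P[...,1]-p[1])<.14)
    z=P[...,2]; zt=float(sys.argv[2])
    m=near&(h>100)&(h<130)&(s>150)&(z>zt)&(z<zt+.25)
    if m.sum()>20:
        q=P[m]; c,sz,a=cv2.minAreaRect((q[:,:2]*1000).astype(np.float32)); A=np.c_[q[:,:2]-q[:,:2].mean(0),np.ones(len(q))]
        up=q[q[:,2]>np.percentile(q[:,2],30)]
        print(n,"blue c",np.round(c,1),np.round(sz,1),round(a,1),"z",np.percentile(q[:,2],[5,50,95]).round(4),len(q))
        k=q[:,2]>np.median(q[:,2])-.006; t=np.linalg.lstsq(np.c_[q[k][:,:2],np.ones(k.sum())],q[k][:,2],rcond=None)[0]; print("  slope z/x z/y",t[:2].round(3))
E
python3 wand.py l1 .09
```

```text
time_s: 7.1
position: [0.5192, -0.2889, 0.2406]
tool_rot: [[-0.999, 0.046, 0.001], [0.046, 0.999, -0.001], [-0.001, -0.001, -1.0]]
ft_force: [-0.6, 0.5, 6.2]
grip_width: 0.0127
gripper_force: 78.1
time_s: 8.2
position: [0.519, -0.2888, 0.3296]
tool_rot: [[-0.999, 0.046, -0.0], [0.046, 0.999, -0.0], [0.0, -0.0, -1.0]]
ft_force: [-0.7, 1.3, -1.8]
grip_width: 0.0124
gripper_force: 78.0
side blue c [ 483.3 -294.3] [ 26.4 144.9] 80.2 z [0.1596 0.1846 0.1877] 766
  slope z/x z/y [ 0.295 -0.552]
```

Run:
```python
from h import *
a=cv2.imread("pics/sidel1.png")[180:400,150:420];b=cv2.imread("pics/topl1.png")[160:320,300:460]
cv2.imwrite("pics/l1.png",np.hstack([cv2.resize(a,(490,400)),cv2.resize(b,(300,400))[:, :]]))
```

```text
(no output)
```

View pics/l1.png

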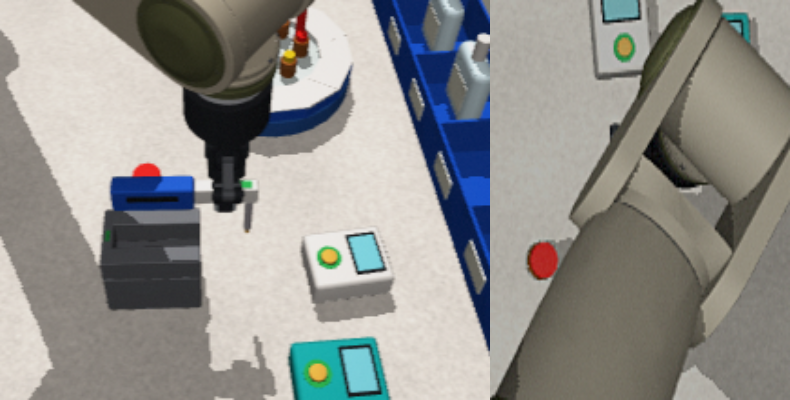

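```bash
python3 go.py .519 -.289 .22 87.4  .488 .2635 .22 77
python3 - <<'E'
from h import *
im=get_image("side");P=cloud(im);H=cv2.cvtColor(im["image"],cv2.COLOR_BGR2HSV).astype(int);h,s=H[...,0],H[...,1]
m=(h>100)&(h<130)&(s>150)&(P[...,2]>.14)&(abs(P[...,1]+.285)<.03)&(P[...,0]<.489)&(P[...,0]>.4)
q=P[m]
for x in np.arange(.405,.49,.01):
    k=abs(q[:,0]-x)<.005
    if k.any(): print(x.round(3),np.percentile(q[k][:,2],[5,90]).round(4),k.sum())
E
```

```text
turn [ 0.01 -0.01 -0.  ] shift [ 0.   -0.   -1.53] mm 46.0 deg 0.1
turn [ 0.01 -0.01  1.3 ] shift [ 1.88 18.35 -1.51] mm 555.0 deg 10.4
0.415 [0.16   0.1865] 89
0.425 [0.1588 0.1862] 95
0.435 [0.158  0.1862] 96
0.445 [0.1588 0.1863] 94
0.455 [0.1575 0.1857] 93
0.465 [0.1577 0.1864] 94
0.475 [0.1595 0.1863] 99
0.485 [0.161  0.1865] 85
```

```bash
python3 -m creep '0 0 0 0 0 -1.5 5;0 0 1.3 1.9 18.4 -1.5 5;0 0 1.3 1.9 18.4 -1.5 5;0 0 1.3 1.9 18.4 -1.5 5;0 0 1.3 1.9 18.4 -1.5 5;0 0 1.3 1.9 18.4 -1.5 5;0 0 1.3 1.9 18.4 -1.5 5;0 0 1.3 1.9 18.4 -1.5 5;0 0 1.3 1.9 18.4 -1.5 5;0 0 1.3 1.9 18.4 -1.5 5;0 0 1.3 1.9 18.4 -1.5 5;0 0 1.3 1.9 18.4 -1.5 5';python3 -m creep '0 0 0 0 0 0 5;0 0 0 0 0 0 5;0 0 0 0 0 0 5'; python3 go.py .488 .2635 .22 77 .488 .2635 .087 77; python3 wand.py l2 .14
```

```text
time_s: 9.55
position: [0.4872, 0.2622, 0.3742]
tool_rot: [[-0.974, 0.225, -0.001], [0.225, 0.974, -0.0], [0.001, -0.001, -1.0]]
ft_force: [0.2, -0.9, -1.8]
grip_width: 0.0121
gripper_force: 78.3
time_s: 9.85
position: [0.4879, 0.2594, 0.3743]
tool_rot: [[-0.974, 0.226, -0.001], [0.226, 0.974, -0.001], [0.001, -0.001, -1.0]]
ft_force: [0.4, 0.1, -1.0]
grip_width: 0.0126
gripper_force: 78.5
turn [-0.01 -0.   -0.01] shift [ 0.03  0.13 -0.01] mm 4.0 deg 0.1
turn [-0.01 -0.   -0.01] shift [0.02 0.14 4.42] mm 133.0 deg 0.1
side blue c [455.6 273.7] [ 88.5 128.2] 56.4 z [0.2024 0.223  0.2321] 349
  slope z/x z/y [0.094 0.047]
top blue c [475.1 237.4] [37.1 79. ] 32.9 z [0.2032 0.2184 0.3373] 38
  slope z/x z/y [ 1.18  -1.245]
```

```bash
python3 -m creep '0 0 0 0 .1 1.5 5;0 0 0 0 .1 3 5;0 0 0 0 .1 3.6 5;0 0 0 0 .1 4 5;0 0 0 0 .1 4.2 5;0 0 0 0 .1 4.3 5;0 0 0 0 .1 4.35 5;0 0 0 0 .1 4.4 5;0 0 0 0 .1 4.45 5;0 0 0 0 .1 4.45 5;0 0 0 0 .1 4.45 5'; python3 go.py .488 .2635 .0859 77
```

```text
time_s: 11.05
position: [0.4884, 0.2631, 0.2414]
tool_rot: [[-0.974, 0.225, 0.0], [0.225, 0.974, 0.0], [-0.0, 0.0, -1.0]]
ft_force: [0.4, 0.2, -1.7]
grip_width: 0.0126
gripper_force: 78.5
turn [ 0.  0. -0.] shift [0.01 0.01 0.03] mm 1.0 deg 0.0
```

```bash
python3 -m creep '0 0 0 0 0 .04 5;0 0 0 0 0 .04 5;0 0 0 0 0 .04 20;0 0 0 0 0 .04 40;0 0 0 0 0 .04 40;0 0 0 0 0 .04 40;0 0 0 0 0 .04 40;0 0 0 0 0 -1 40;0 0 0 0 0 -2 40;0 0 0 0 0 -3 40;0 0 0 0 0 -3 40;0 0 0 0 0 -3 40'; python3 wand.py l3 .085;  python3 - <<'E'
from h import *
a=cv2.imread("pics/sidel3.png")[90:260,140:400];b=cv2.imread("pics/topl3.png")[160:330,60:280]
cv2.imwrite("pics/l3.png",np.vstack([cv2.resize(a,(459,300)),cv2.resize(b,(459,300))]))
E
```

```text
time_s: 12.25
position: [0.4882, 0.263, 0.3313]
tool_rot: [[-0.974, 0.225, 0.001], [0.225, 0.974, 0.0], [-0.001, 0.0, -1.0]]
ft_force: [-0.9, -1.1, -0.8]
grip_width: 0.04
gripper_force: 0.0
side blue c [453.1 278.1] [137.7  54.8] 11.0 z [0.0883 0.0958 0.0994] 172
  slope z/x z/y [0.446 0.977]
top blue c [448.9 255.9] [ 48.6 123.7] 49.8 z [0.0886 0.0975 0.2285] 250
  slope z/x z/y [ 0.165 -2.745]
```

View pics/l3.png

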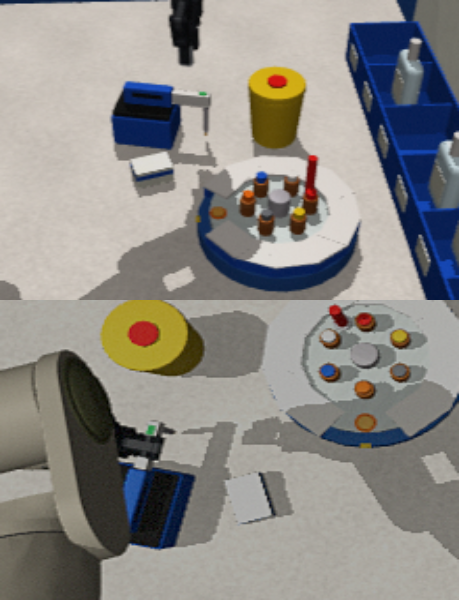

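Reader lies on the rest, upright, stylus past the edge; measure the grip properly (z-limited).

```bash
cat > grip.py <<'E'
from h import *
for n in ["side","top"]:
    im=get_image(n);P=cloud(im);H=cv2.cvtColor(im["image"],cv2.COLOR_BGR2HSV).astype(int);h,s,v=H[...,0],H[...,1],H[...,2]
    m=(np.hypot(P[...,0]-.42,P[...,1]-.28)<.09)&(P[...,2]>.09)&(P[...,2]<.105)
    b=m&(h>100)&(h<130)&(s>150)
    q=P[b][:,:2]; c,sz,a=cv2.minAreaRect((q*1000).astype(np.float32)); print(n,np.round(c,1),np.round(sz,1),round(a,1),np.median(P[b][:,2]),b.sum())
    w=(np.hypot(P[...,0]-.5,P[...,1]-.26)<.07)&(P[...,2]>.085)&(P[...,2]<.105)&(s<70)&(v>130); q=P[w][:,:2]
    if len(q)>5: c,sz,a=cv2.minAreaRect((q*1000).astype(np.float32)); print(" neck",np.round(c,1),np.round(sz,1),round(a,1))
    r=(np.hypot(P[...,0]-.416,P[...,1]-.28)<.09)&(P[...,2]>.058)&(P[...,2]<.072)&(v<90); c,sz,a=cv2.minAreaRect((P[r][:,:2]*1000).astype(np.float32)); print(" rest",np.round(c,1),np.round(sz,1),round(a,1))
E
python3 grip.py
```

```text
side [421.6 275.9] [23.3 76.3] 78.2 0.09610284401037861 153
 neck [490.7 260.9] [17.3 63.9] 72.7
 rest [413.8 268. ] [55.2 97.1] 72.2
top [423.3 277.2] [20.6 72.2] 77.5 0.09768621031638247 218
 neck [489.8 263. ] [13.5 60.3] 76.2
 rest [414.1 275.6] [65.7 96. ] 77.6
```

```bash
python3 go.py .4205 .278 .1766 77 .4205 .278 .088 77
```

```text
turn [-0.01 -0.01 -0.  ] shift [ 2.31 -0.02 -0.04] mm 69.0 deg 0.1
turn [-0.01 -0.01 -0.  ] shift [ 2.31 -0.02  2.92] mm 112.0 deg 0.1
```

```bash
python3 -m creep '0 0 0 1.2 0 0 50;0 0 0 2.3 0 0 50;0 0 0 2.3 0 1 50;0 0 0 2.3 0 2 50;0 0 0 2.3 0 2.7 50;0 0 0 2.3 0 2.9 50;0 0 0 2.3 0 2.9 50;0 0 0 2.3 0 2.9 8;0 0 0 2.3 0 2.9 8;0 0 0 2.3 0 2.9 8;0 0 0 2.3 0 2.9 8;0 0 0 2.3 0 2.9 8' 60
python3 - <<'E'
from h import *
s=env.observe(); print(s["ft_force"],s["grip_width"],s["gripper_force"])
E
```

```text
time_s: 13.65
position: [0.4213, 0.2787, 0.2454]
tool_rot: [[-0.974, 0.225, 0.002], [0.225, 0.974, 0.001], [-0.002, 0.001, -1.0]]
ft_force: [-0.8, 0.7, 5.9]
grip_width: 0.019
gripper_force: 59.6
[-0.77307971  0.70218468  5.90619987] 0.018996071148614155 59.64207887649536
```

```bash
python3 -m creep '0 0 0 0 0 -.3 8;0 0 0 0 0 -1 8;0 0 0 0 0 -2 8;0 0 0 0 0 -3 8;0 0 0 0 0 -3 8;0 0 0 0 0 -3 8'; python3 go.py .4284 .0567 .181 77 .4284 .0567 .152 77 ;python3 - <<'E'
from h import *
s=env.observe(); print(s["ft_force"],s["grip_width"],s["gripper_force"],s["position"])
for n in ["side"]:
    im=get_image(n);P=cloud(im);H=cv2.cvtColor(im["image"],cv2.COLOR_BGR2HSV).astype(int);h,sa,v=H[...,0],H[...,1],H[...,2]
    w=(np.hypot(P[...,0]-.49,P[...,1]-.262)<.05)&(P[...,2]>.155)&(P[...,2]<.20)&(sa<70)&(v>130); q=P[w]
    for x in np.arange(.46,.52,.01):
        k=abs(q[:,0]-x)<.005
        if k.any(): print(x.round(3),np.percentile(q[k][:,2],[90]).round(4),np.median(q[k][:,1]).round(4),k.sum())
    w=(np.hypot(P[...,0]-.513,P[...,1]-.257)<.012)&(P[...,2]>.09)&(P[...,2]<.155); q=P[w]; print("stylus",q.mean(0) if len(q) else 0,q.min(0) if len(q) else 0,len(q))
E
```

```text
time_s: 14.25
position: [0.4208, 0.2785, 0.3346]
tool_rot: [[-0.974, 0.225, 0.001], [0.225, 0.974, 0.0], [-0.001, 0.0, -1.0]]
ft_force: [-0.2, 0.6, -0.7]
grip_width: 0.019
gripper_force: 58.8
turn [ 0.  0. -0.] shift [-1.91 -7.15 -0.04] mm 222.0 deg 0.0
turn [ 0.  0. -0.] shift [-1.91 -7.15  0.93] mm 224.0 deg 0.0
[-0.19046189  0.55210144 -0.70469023] 0.018992857490130712 58.752445578575134 [0.4208192  0.27853675 0.33462326]
0.46 [0.1838] 0.2694 8
0.47 [0.1827] 0.2654 13
0.48 [0.1828] 0.2646 8
0.49 [0.1833] 0.2589 12
0.5 [0.1828] 0.2596 12
0.51 [0.184] 0.2519 7
stylus [0.51365438 0.25385295 0.13146173] [0.510559   0.24960709 0.09882183] 45
```

```bash
python3 -m creep '0 0 0 -1.9 -7.15 0 8;0 0 0 -1.9 -7.15 0 8;0 0 0 -1.9 -7.15 0 8;0 0 0 -1.9 -7.15 0 8;0 0 0 -1.9 -7.15 0 8;0 0 0 -1.9 -7.15 0 8;0 0 0 -1.9 -7.15 .6 8;0 0 0 -1.9 -7.15 1.2 8;0 0 0 -1.9 -7.15 1.2 8;0 0 0 -1.9 -7.15 1.2 8;0 0 0 -1.9 -7.15 1.2 8'
python3 - <<'E'
from h import *
s=env.observe(); p=s["position"]; print(s["ft_force"],s["grip_width"],p)
o=np.array([.0922,-.0215,-.0805-env.pinch_z]); t=p+o; print("tip pred",t)
im=get_image("side");P=cloud(im);H=cv2.cvtColor(im["image"],cv2.COLOR_BGR2HSV).astype(int);h,sa=H[...,0],H[...,1]
w=(np.hypot(P[...,0]-t[0],P[...,1]-t[1])<.012)&(P[...,2]>t[2]-.006)&(P[...,2]<t[2]+.05); print("stylus",P[w].mean(0),P[w].min(0),w.sum())
R=np.hypot(P[...,0]-.52,P[...,1]-.035); m=(R<.02)&(P[...,2]>.035)&(P[...,2]<.05)&(h>5)&(h<30)&(sa>120); print("pad",P[m].mean(0),m.sum(), (P[m].max(0)+P[m].min(0))/2)
u,v=pix(im,t).astype(int); a=im["image"][v-40:v+35,u-50:u+50]; cv2.imwrite("pics/t1.png",cv2.resize(a,None,fx=6,fy=6,interpolation=cv2.INTER_CUBIC)); print(pix(im,t)-[u-50,v-40], pix(im,[.52,.0355,.046])-[u-50,v-40])
E
```

```text
time_s: 15.4
position: [0.4285, 0.0571, 0.2988]
tool_rot: [[-0.974, 0.225, 0.001], [0.225, 0.974, -0.0], [-0.001, 0.0, -1.0]]
ft_force: [1.1, 0.8, -2.0]
grip_width: 0.0192
gripper_force: 59.1
[ 1.0822076   0.81340315 -1.98125495] 0.0192192663747429 [0.42849344 0.05713545 0.29875327]
tip pred [0.52069344 0.03563545 0.06355327]
stylus [0.52007479 0.03259484 0.09086925] [0.51752608 0.02898891 0.06493518] 38
pad [0.52037632 0.03182758 0.04502003] 49 [0.51985027 0.03226183 0.0452311 ]
[50.26151819 40.91596186] [50.00971252 46.02369062]
```

View pics/t1.png

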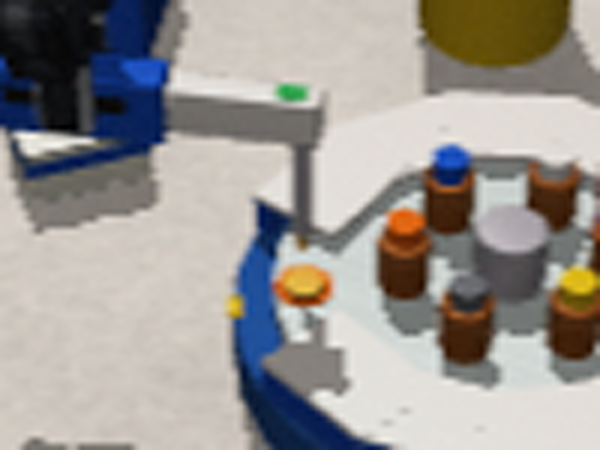

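Tip (crop 302,243) stands right above the orange-collared contact (304,282). Descend gently.

```bash
python3 -m creep '0 0 0 0 -.03 .2 8;0 0 0 0 -.03 .35 8;0 0 0 0 -.03 .45 8;0 0 0 0 -.03 .5 8;0 0 0 0 -.03 .54 8;0 0 0 0 -.03 .57 8;0 0 0 0 -.03 .6 8;0 0 0 0 -.03 .6 8' | grep -E "pos|ft"; for i in 1 2 3; do python3 -m creep '0 0 0 0 0 0 8' | grep -E "pos|ft";done;  python3 -m creep '0 0 0 0 0 .03 8;0 0 0 0 0 .03 8' | grep -E "pos|ft"; for i in 1 2 3; do python3 -m creep '0 0 0 0 0 0 8' | grep -E "pos|ft";done
```

```text
position: [0.4282, 0.0559, 0.2802]
ft_force: [-1.2, -0.5, 0.5]
position: [0.4282, 0.0559, 0.2803]
ft_force: [-1.3, -0.0, 0.6]
position: [0.4282, 0.0559, 0.2803]
ft_force: [-0.3, 0.1, -0.5]
position: [0.4282, 0.0559, 0.2803]
ft_force: [-0.1, 0.0, -0.6]
position: [0.4282, 0.0559, 0.2793]
ft_force: [-0.9, 0.8, 0.5]
position: [0.4282, 0.0559, 0.2793]
ft_force: [-0.1, 0.4, -0.0]
position: [0.4282, 0.0559, 0.2794]
ft_force: [-0.2, -0.1, 0.1]
position: [0.4282, 0.0559, 0.2794]
ft_force: [0.1, 0.1, -0.3]
```

```bash
python3 -m creep '0 0 0 0 0 .03 8;0 0 0 0 0 .03 8;0 0 0 0 0 .03 8' | grep -E "pos|ft"; for i in 1 2 3; do python3 -m creep '0 0 0 0 0 0 8' | grep -E "pos|ft";done
python3 - <<'E'
from h import *
p=np.array(env.observe()["position"])
o=np.array([.0922,-.0215,-.0805-env.pinch_z]); t=p+o
im=get_image("side");P=cloud(im);H=cv2.cvtColor(im["image"],cv2.COLOR_BGR2HSV).astype(int);h,sa=H[...,0],H[...,1]
w=(np.hypot(P[...,0]-t[0],P[...,1]-t[1])<.009)&(P[...,2]>.05)&(P[...,2]<t[2]+.05); print("tip",t,"stylus",P[w].mean(0),P[w].min(0),w.sum())
R=np.hypot(P[...,0]-.52,P[...,1]-.035); m=(R<.02)&(P[...,2]>.035)&(P[...,2]<.05)&(h>19)&(h<30)&(sa>120); print("brass",np.median(P[m],0),m.sum())
E
python3 -m creep '0 0 0 0 0 -.2 8;0 0 0 0 0 -.6 8;0 0 0 0 0 -1.5 8;0 0 0 0 0 -3 8;0 0 0 0 0 -3 8;0 0 0 0 0 -3 8' ; python3 post.py
```

```text
position: [0.4281, 0.0559, 0.2784]
ft_force: [0.1, -0.1, 1.3]
position: [0.4282, 0.0559, 0.2785]
ft_force: [-0.4, 0.1, 0.2]
position: [0.4282, 0.0559, 0.2784]
ft_force: [0.1, 0.1, -0.1]
position: [0.4281, 0.0559, 0.2784]
ft_force: [-1.1, -0.3, 0.1]
tip [0.52034406 0.03442155 0.04324026] stylus [0.51981733 0.03137237 0.0716983 ] [0.51714314 0.02815021 0.05004471] 37
brass [0.52230209 0.03208665 0.04413368] 9
time_s: 18.3
position: [0.4279, 0.056, 0.3689]
tool_rot: [[-0.974, 0.225, 0.002], [0.225, 0.974, -0.0], [-0.002, 0.0, -1.0]]
ft_force: [-1.4, 0.4, -1.4]
grip_width: 0.0192
gripper_force: 59.2
top post [0.6517 0.0594 0.1103] 31.1 44
top pad_a [0.5188 0.035  0.0458] 66
side post [0.6544 0.0563 0.103 ] 26.6 60
side pad_a [0.5204 0.032  0.0448] 49
```

```bash
python3 go.py .5548 -.2429 .214 61 .5548 -.2429 .1405 61
```

```text
turn [-0.   -0.01  2.  ] shift [-6.37 -8.75 -0.05] mm 325.0 deg 16.0
turn [-0.   -0.01  2.  ] shift [-6.37 -8.75  2.4 ] mm 333.0 deg 16.0
```

```bash
python3 -m creep '0 0 2 -6.4 -8.75 0 8;0 0 2 -6.4 -8.75 0 8;0 0 2 -6.4 -8.75 0 8;0 0 2 -6.4 -8.75 0 8;0 0 2 -6.4 -8.75 0 8;0 0 2 -6.4 -8.75 0 8;0 0 2 -6.4 -8.75 0 8;0 0 2 -6.4 -8.75 0 8;0 0 2 -6.4 -8.75 1 8;0 0 2 -6.4 -8.75 2 8;0 0 2 -6.4 -8.75 2.4 8;0 0 2 -6.4 -8.75 2.4 8'; python3 -m creep '0 0 0 0 0 0 8;0 0 0 0 0 0 8'|grep ft
python3 - <<'E'
from h import *
s=env.observe(); p=s["position"]; print(s["ft_force"],s["grip_width"],p)
o=np.array([.0827,-.0461,-.0805-env.pinch_z]); t=p+o; print("tip pred",t)
im=get_image("side");P=cloud(im);H=cv2.cvtColor(im["image"],cv2.COLOR_BGR2HSV).astype(int);h,sa=H[...,0],H[...,1]
w=(np.hypot(P[...,0]-t[0],P[...,1]-t[1])<.012)&(P[...,2]>t[2]-.006)&(P[...,2]<t[2]+.05); print("stylus",P[w].mean(0),P[w].min(0),w.sum())
R=np.hypot(P[...,0]-.6375,P[...,1]+.289); m=(R<.02)&(P[...,2]>.03)&(P[...,2]<.05)&(h>10)&(h<34)&(sa>120); print("pad",P[m].mean(0),m.sum())
u,v=pix(im,t).astype(int); a=im["image"][v-40:v+35,u-50:u+50]; cv2.imwrite("pics/t2.png",cv2.resize(a,None,fx=6,fy=6,interpolation=cv2.INTER_CUBIC)); print(6*(pix(im,t)-[u-50,v-40]), 6*(pix(im,[.6375,-.289,.04])-[u-50,v-40]))
E
```

```text
time_s: 19.6
position: [0.5559, -0.2424, 0.2945]
tool_rot: [[-0.875, 0.485, -0.004], [0.485, 0.875, 0.003], [0.005, 0.001, -1.0]]
ft_force: [1.1, 0.3, -0.6]
grip_width: 0.0189
gripper_force: 59.3
ft_force: [0.4, -0.5, -0.5]
[ 0.389543   -0.52121196 -0.48181503] 0.019122321673108213 [ 0.55630884 -0.24298219  0.29791382]
tip pred [ 0.63900884 -0.28908219  0.06271382]
stylus [ 0.63854243 -0.29166203  0.09181155] [ 0.63552306 -0.29429548  0.06509508] 53
pad [ 0.6376388  -0.28966683  0.03979316] 59
[305.30357627 240.83739075] [292.99260617 277.75130235]
```

View pics/t2.png

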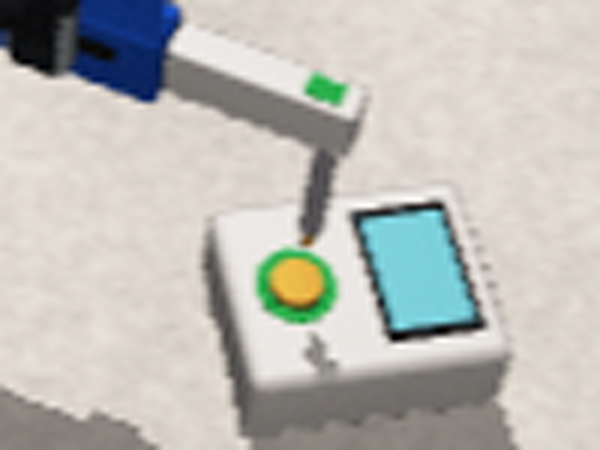

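Tip (306,241) is above the green-collared contact (297,281); 1 mm correction and descend.

```bash
python3 -m creep '0 0 0 .02 -.03 .3 8;0 0 0 .02 -.03 .5 8;0 0 0 .02 -.03 .63 8;0 0 0 .02 -.03 .7 8;0 0 0 .02 -.03 .74 8;0 0 0 .02 -.03 .78 8;0 0 0 .02 -.03 .8 8;0 0 0 .02 -.03 .8 8' | grep -E "pos|ft"; for i in 1 2 3; do python3 -m creep '0 0 0 0 0 0 8' | grep -E "pos|ft";done;  python3 -m creep '0 0 0 0 0 .03 8;0 0 0 0 0 .03 8' | grep -E "pos|ft"; for i in 1 2 3; do python3 -m creep '0 0 0 0 0 0 8' | grep -E "pos|ft";done
```

```text
position: [0.5552, -0.2436, 0.2726]
ft_force: [0.4, -0.1, -0.6]
position: [0.5552, -0.2436, 0.2726]
ft_force: [-0.4, -0.0, 0.9]
position: [0.5552, -0.2436, 0.2726]
ft_force: [-0.3, 0.7, 0.8]
position: [0.5552, -0.2436, 0.2725]
ft_force: [-0.7, -0.0, -0.3]
position: [0.5552, -0.2436, 0.2715]
ft_force: [-0.3, -0.7, 0.3]
position: [0.5552, -0.2436, 0.2715]
ft_force: [-0.6, 0.7, 0.2]
position: [0.5552, -0.2436, 0.2716]
ft_force: [-0.3, -0.9, 0.2]
position: [0.5552, -0.2436, 0.2716]
ft_force: [-0.8, 0.8, 0.9]
```

```bash
python3 -m creep '0 0 0 0 0 -.3 8;0 0 0 0 0 -1.5 8;0 0 0 0 0 -3 8;0 0 0 0 0 -3.5 8;0 0 0 0 0 -3.5 8;0 0 0 0 0 -3.5 8'; python3 go.py .421 .2785 .22 77 .421 .2785 .0907 77
```

```text
time_s: 22.05
position: [0.5549, -0.2434, 0.3758]
tool_rot: [[-0.874, 0.485, -0.001], [0.485, 0.874, 0.001], [0.001, 0.0, -1.0]]
ft_force: [1.3, 0.3, -1.6]
grip_width: 0.0189
gripper_force: 59.3
turn [ 0.   -0.01 -2.  ] shift [12.34 13.05  0.06] mm 539.0 deg 16.0
turn [ 0.   -0.01 -2.  ] shift [12.34 13.05  4.37] mm 554.0 deg 16.0
```

```bash
python3 -m creep '0 0 -2 12.3 13.05 0 8;0 0 -2 12.3 13.05 0 8;0 0 -2 12.3 13.05 0 8;0 0 -2 12.3 13.05 0 8;0 0 -2 12.3 13.05 0 8;0 0 -2 12.3 13.05 0 8;0 0 -2 12.3 13.05 0 8;0 0 -2 12.3 13.05 0 8;0 0 -2 12.3 13.05 0 8;0 0 -2 12.3 13.05 0 8;0 0 -2 12.3 13.05 0 8;0 0 -2 12.3 13.05 0 8' | grep pos; python3 -m creep '0 0 0 0 0 0 8;0 0 0 0 0 0 8;0 0 0 0 0 0 8'; python3 go.py .421 .2785 .22 77 .421 .2785 .0907 77
```

```text
position: [0.4207, 0.2811, 0.3748]
time_s: 23.55
position: [0.4228, 0.2768, 0.3761]
tool_rot: [[-0.974, 0.227, -0.001], [0.227, 0.974, -0.0], [0.001, -0.001, -1.0]]
ft_force: [0.4, -1.2, -0.9]
grip_width: 0.0189
gripper_force: 59.3
turn [-0.   -0.01 -0.01] shift [0.07 0.04 0.05] mm 3.0 deg 0.1
turn [-0.   -0.01 -0.01] shift [0.07 0.05 4.36] mm 131.0 deg 0.1
```

```bash
python3 -m creep '0 0 0 .1 .05 1.5 8;0 0 0 .1 .05 3 8;0 0 0 .1 .05 3.7 8;0 0 0 .1 .05 4.1 8;0 0 0 .1 .05 4.2 8;0 0 0 .1 .05 4.25 8;0 0 0 .1 .05 4.3 8;0 0 0 .1 .05 4.33 8;0 0 0 .1 .05 4.36 8;0 0 0 .1 .05 4.36 8;0 0 0 .1 .05 4.36 8'
```

```text
time_s: 24.65
position: [0.4198, 0.2799, 0.2459]
tool_rot: [[-0.974, 0.225, 0.0], [0.225, 0.974, 0.0], [-0.0, 0.0, -1.0]]
ft_force: [-0.3, -0.6, -1.8]
grip_width: 0.019
gripper_force: 59.4
```

Within about 0.5–1 mm of the surface; settle slightly, open, rise straight up and clear away.

```bash
python3 -m creep '0 0 0 0 0 .02 8;0 0 0 0 0 .03 8;0 0 0 0 0 .03 8' | grep -E "pos|ft"; python3 -m creep '0 0 0 0 0 0 25;0 0 0 0 0 0 40;0 0 0 0 0 0 40;0 0 0 0 0 0 40;0 0 0 0 0 0 40;0 0 0 0 0 -1 40;0 0 0 0 0 -2.5 40;0 0 0 0 0 -5 40;0 0 0 0 0 -5 40;0 0 0 6 0 -5 40;0 0 0 6 0 -5 40;0 0 0 6 0 -5 40'; python3 -m creep '0 0 0 3 0 0 40;0 0 0 3 0 0 40;0 0 0 3 0 0 40;0 0 0 3 0 0 40;0 0 0 3 0 0 40'|grep pos; python3 grip.py; python3 post.py
python3 - <<'E'
from h import *
a=cv2.imread("pics/sidep.png")[90:260,140:400];b=cv2.imread("pics/topp.png")[150:330,60:400]
cv2.imwrite("pics/end.png",np.vstack([cv2.resize(a,(459,300)),cv2.resize(b,(459,243))]))
E
```

```text
position: [0.4197, 0.28, 0.2453]
ft_force: [-1.7, -0.6, 5.6]
time_s: 26.15
position: [0.2719, 0.3136, 0.3948]
tool_rot: [[-0.974, 0.226, 0.0], [0.226, 0.974, 0.0], [-0.0, 0.0, -1.0]]
ft_force: [-0.6, 0.7, -0.1]
grip_width: 0.04
gripper_force: 0.0
position: [0.1868, 0.334, 0.3949]
side [420.1 276.6] [22.7 77. ] 75.4 0.0963541033878258 149
 neck [486.2 262.4] [19.9 67.3] 72.3
 rest [413.4 267.1] [55.3 95.1] 71.7
top [418.3 279.5] [21.2 78.7] 76.8 0.0979331930935936 357
 neck [488.  264.2] [13.8 60.1] 76.0
 rest [415.1 280. ] [78.3 96.2] 77.1
top post [0.6517 0.0602 0.111 ] 31.9 42
top pad_a [0.5192 0.0357 0.0455] 75
side post [0.6544 0.0559 0.1041] 26.3 58
side pad_a [0.5204 0.032  0.0448] 49
```

View pics/end.png

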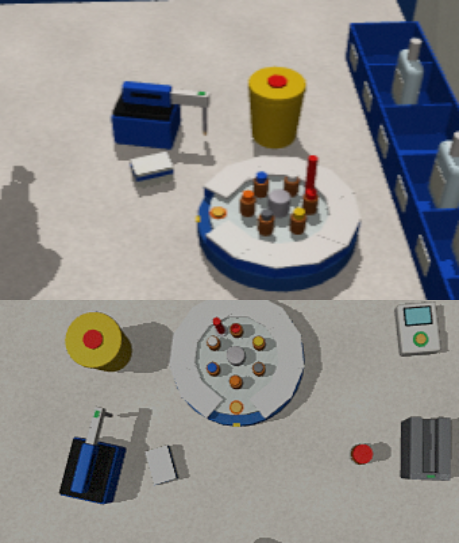

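The picture shows the reader lying upright across the middle of the rest (side crop ~150,95) with its stylus past the edge. The orange contact is in the window (218,212), the bottle, carton and bin are where they were, and the arm is clear.

```bash
python3 -c "
from rig import job
print(job.close_job())"
```

```text
the job is handed in; nothing more can be done
None
```

I completed every step in order and handed the job in at about 26 s of the 72 s allowed, but the hand-in gave no verdict, so a pass is not confirmed: carousel in its next detent, orange then green contact touched at roughly 1–2 N, reader lying upright about 3–5 mm from the rest's middle, bottle, carton and bin untouched.

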